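# Pack the nail kit tray to its printed layout

### The arm

A 7-joint arm with a two-finger parallel gripper is mounted at the origin on a cart in front of the work surface, level with it; the furniture and walls round the work are solid. World frame = base frame: x ahead of the robot, y to its left, z up, the work surface at z = 0. Lengths are in mm, angles in rad, forces in N, time in s.
With the tool pointing down it reaches from about 425 to 925 mm from the base axis. Payload 6.8 kg.
Tool frame: the origin (TCP) lies at the very end of the fingers, on their centre line; the grasp point (between the pads) lies 19 mm behind it; z points along the fingers, y is the line along which they close (so a half turn about z gives the same grasp; the last joint's range is limited). The gripper opens to 88 mm and grips with 3 to 60 N. Pads are 20 mm wide; open, the fingers measure 115 mm over their backs; the gripper's body (75 mm by 178 mm) begins 61 mm behind the grasp point.
Start: joints at [-1.375, 0.477, 0.022, 1.555, -0.011, 1.109, -0.083], TCP at [201.921, 644.108, 222.664] pointing down, gripper open.
Joint ranges: [-2.96, 2.96], [-0.34, 2.1], [-1.41, 1.46], [0.24, 2.44], [-1.37, 4.51], [0.17, 1.92], [-2.96, 2.96]. Speed limits (rad/s): [2.39, 2.39, 3.14, 3.14, 3.14, 3.14, 3.14].

### API

Orientations are given as a rotation vector (axis times angle).
In Python, from station import env gives the robot as it stands.
- The arm moves only by the tool drive_tool, never from a script. Its argument "plan" is a list of rows, each a list of 3 entries, a list of its own where there are three numbers: the shift along the world's x, y, z in cm, then the turn, a rotation vector about the world's x, y, z in rad, then the opening, from 0 (shut) to 1 (fully open). A call has 1 to 5 rows; each row is the pose to reach, as a shift and turn from the pose commanded when the call began; what a row does not reach only later rows make up. A row lasts 1/10 s, in which the tool goes at most 50 mm and 8.59 degrees, less where a joint would pass 70% of its speed; a pose out of reach is approached as far as the arm can. A call with a gripper value outside its range is refused whole. The fingers move at their own pace and stop on an object; the grip force is fixed at half the most. Time passes only in rows, so rows that repeat a pose let the fingers close. It gives the time, the measured TCP pose, the force, the opening and the grip force at its end, in the units of the state.
- env.state(): the state, without advancing time (a new reading comes with each control period).
- env.get_image(name): name is "side" or "top"; returns the picture (420x560x3 uint8, blue, green, red); there is no depth.
- env.camera_params(name): a dict with "vfov" (degrees; the focal length in pixels is half the picture's height over the tangent of half this angle, whatever the lens; pixels are square), "cx", "cy" (the principal point, pixels), "D" ([k1, k2, p1, p2, k3] as OpenCV has them; the pictures are not rectified), "T" (4x4, takes a point from camera to world coordinates). Camera axes: x right, y down, z forward; pixel columns grow to the right and rows downward; lengths in mm; the calibration is good to about 2 mm. A picture is of the moment at which its call begins. camera_params takes no time and is no camera call.
- env.finish_job(): hands the job in; it is judged then, once.
The state is a dict: "clock": time; "joint_positions": joint angles; "qvel": joint speeds; "joint_torque": joint torques, N m; "ee_pos": TCP position; "tcp_rot": TCP orientation; "contact_force": force on the tool from outside, world axes, zero at the start; "wrist_torque": the same for the moment, N m; "grip_width": opening from 0.0 (shut) to 1.0 (fully open); "finger_force": force on a finger pad.
Only numpy, scipy, OpenCV 4.12 (cv2) and the standard library are available. Lean on these libraries where they do the work, as an engineer would, in place of code of your own. Each camera call takes 0.05 s, during which the arm holds its last target. There are 200 camera calls.

### The job

Make up the kit in the grey tray: the loose pink carton, the tweezers, the red bottle and the amber-brown bottle each go centred on their own printed mark, the bottles standing upright, the carton and the tweezers lying flat along their marks (either end first). Leave the look-alikes, the loose black bottle and the black carton, where they are, and let go of everything.

Things in the scene. Friction and masses are not known exactly. Their poses are not given: they have to be found in the camera images.
- red_bottle: Small bottle of raspberry-red lacquer, black cap with a red dot, 15 across, on top. Its origin is the centre of its base. Height 74: body 27 across up to 41, black cap 18 across from 41 to 74; pinch the cap or the body. Stands upright on the table. About 35 g.
- brown_bottle: Small amber-brown bottle with a white label; black cap with an amber-brown dot, 15 across, on top. Its origin is the centre of its base. Height 74: body 27 across up to 41, black cap 18 across from 41 to 74; pinch the cap or the body. Stands upright on the table. About 35 g.
- black_bottle: Look-alike that does not belong: small bottle of the same shape, all black, no dot on its cap. Its origin is the centre of its base. Height 74: body 27 across up to 41, black cap 18 across from 41 to 74; pinch the cap or the body. Stands upright on the table. About 35 g.
- pink_carton: Folding carton, pale pink with a dark brown end, lying on its side, 117 long (its x) x 34 wide (its y) x 34 high. Origin: centre of its underside as it lies; z up. Pinch it across its y sides. About 35 g.
- black_carton: Look-alike that does not belong: carton of the same size, 117 (x) x 34 (y) x 34, lying, black with a grey end. Origin: centre of its underside.
- kit_tweezers: Steel tweezers lying flat, 12 wide (its x) x 126 long (its y) x 9 high, straight and rigid; can be pinched across the middle of its length, along its x, with the fingertips near the table. Origin: middle of its underside. About 20 g.
- red_mark: White card 58 x 58 in the grey tray, printed with a red ring 48 across round a red spot: place of the red bottle. Fixed. Origin: centre of its underside, on the table; its upper face is 3 mm up. Brown mark 76 mm from it along its x (either way), the long marks 75 mm to its sides (y). The tray, 173 x 258, is fixed, its yaw that of the cards, rim 15 high, 40 or more from any mark's centre.
- brown_mark: White card 58 x 58 in the grey tray, printed with a amber-brown ring 48 across round a brown spot 27 across: the place of the amber-brown bottle. Fixed. Origin: centre of its underside, on the table; its upper face is 3 mm up.
- carton_mark: White card 142 (x) x 60 (y) at one end of the grey tray, printed with a dark frame round a pink oblong 117 x 34 along its x: place of the pink carton, lying along x, either end first. Fixed. Origin: centre of its underside, on the table; its upper face is 3 mm up. Tray rim (15 high) 46 mm from its centre line on one side, the bottles' line 75 mm on the other.
- tweezers_mark: White card 148 (x) x 60 (y) at an end of the grey tray, dark frame 145 x 32 round a grey tweezers shape along x: place of the tweezers, their y along the card's x, either end first. Fixed. Origin: centre of its underside, on the table; its upper face is 3 mm up. Rim 46 mm to one side, bottles' line 75 mm to the other. Lay low things before the 74 mm bottles stand there: grippers are wide.
Mind the look-alikes: they are no part of the job. What is shaped like the red_bottle but blue is not meant.

How it is judged (in metres and radians):
At the end, for the whole second after the job is handed in: Bottles upright (0.15 rad), each within 12 mm of its own mark's centre; pink carton and tweezers lying on their marks, within 13 mm along and 12 mm across, turned under 0.2 rad (either end first); all at rest; black bottle upright, it and the black carton within 30 mm of their starts (horizontal distance between red_bottle and red_mark below 0.012 m and angle between each of red_bottle, brown_bottle's own z axis and vertical below 0.15 rad and z of red_bottle in the frame of red_mark between -0.003 and 0.008 m and horizontal distance between brown_bottle and brown_mark below 0.012 m and z of brown_bottle in the frame of brown_mark between -0.003 and 0.008 m and x of pink_carton in the frame of carton_mark between -0.013 and 0.013 m and y of pink_carton in the frame of carton_mark between -0.012 and 0.012 m and angle between the x axis of pink_carton and the x axis of carton_mark, either way round below 0.2 rad and z of pink_carton in the frame of carton_mark between -0.003 and 0.04 m and x of kit_tweezers in the frame of tweezers_mark between -0.013 and 0.013 m and y of kit_tweezers in the frame of tweezers_mark between -0.012 and 0.012 m and angle between the y axis of kit_tweezers and the x axis of tweezers_mark, either way round below 0.2 rad and z of kit_tweezers in the frame of tweezers_mark between -0.003 and 0.014 m and linear speed of each of red_bottle, brown_bottle, pink_carton, kit_tweezers below 0.02 m/s and angular speed of each of red_bottle, brown_bottle, pink_carton, kit_tweezers below 0.6 rad/s and distance of each of black_bottle, black_carton from where it was at the start of the episode below 0.03 m and angle between black_bottle's own z axis and vertical below 0.2 rad); the robot touches nothing.
It fails at once if the black bottle is moved more than 30 mm or knocked over (distance of black_bottle from where it was at the start of the episode above 0.03 m or angle between black_bottle's own z axis and vertical above 0.5 rad).
It fails at once if the black carton is moved more than 30 mm (distance of black_carton from where it was at the start of the episode above 0.03 m).
It also fails if it takes over 115 s, if anything falls off the work surface, if the arm or the gripper's body presses on something with over 40 N, if the wrist force passes 120 N, or if a joint passes its speed limit or range.

## Working session

There is one attempt and no reset: what is moved stays moved. The work goes in short steps, Python scripts to look and compute and a tool call to move; the robot and the scene stay as the last step left them, time stands still between calls to the robot, and variables do not carry over. Pictures are saved under pics/ and viewed, at most 14 in all, crops included, and the job is handed in when it is done.

Besides the shell and the picture viewer there is one more tool, called after ">>>" as name(argument=value, ...), one argument or row to a line, values as JSON. drive_tool: Moves the arm, as the interface text tells. Its arguments: {"type":"object","properties":{"plan":{"type":"array","items":{"type":"array"}}},"required":["plan"]}

```bash
ls; mkdir -p pics
python3 - <<'E'
from station import env
import cv2
for n in("top","side"):
    im=env.get_image(n); cv2.imwrite(f"pics/{n}0.png",im)
    p=env.camera_params(n); print(n,p)
s=env.state(); print({k:s[k] for k in("clock","ee_pos","tcp_rot","grip_width","contact_force")})
E
```

```text
pics
top {'vfov': 46.24801607310949, 'cx': 278.63102988218765, 'cy': 212.74644894550673, 'D': array([-0.09119265,  0.        ,  0.        ,  0.        ,  0.        ]), 'T': array([[-3.71839423e-03, -9.91931456e-01,  1.26720798e-01,
         3.68815582e+02],
       [-9.99899118e-01,  5.42527164e-03,  1.31271149e-02,
        -1.41683482e+01],
       [-1.37086930e-02, -1.26659203e-01, -9.91851561e-01,
         1.37110252e+03],
       [ 0.00000000e+00,  0.00000000e+00,  0.00000000e+00,
         1.00000000e+00]])}
side {'vfov': 50.14000948287295, 'cx': 274.6073303934015, 'cy': 203.22654092634977, 'D': array([-0.04280733,  0.        ,  0.        ,  0.        ,  0.        ]), 'T': array([[-9.10170934e-01, -1.55480915e-01,  3.83946033e-01,
         1.01078039e+02],
       [-4.14209072e-01,  3.31674463e-01, -8.47598310e-01,
         9.96393277e+02],
       [ 4.44026652e-03, -9.30493276e-01, -3.66282061e-01,
         4.69166670e+02],
       [ 0.00000000e+00,  0.00000000e+00,  0.00000000e+00,
         1.00000000e+00]])}
{'clock': 0.1, 'ee_pos': array([201.75368351, 643.59132029, 221.81241528]), 'tcp_rot': array([-4.75257329e-01, -3.10529174e+00,  2.47833619e-03]), 'grip_width': 1.0012104098100194, 'contact_force': array([-0.18219932, -1.10127824, -0.89466418])}
```

View pics/top0.png

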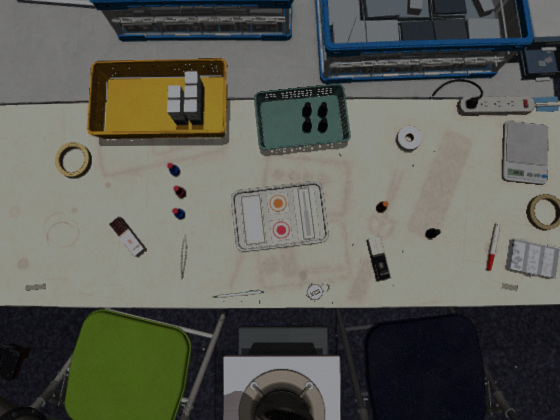

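View pics/side0.png

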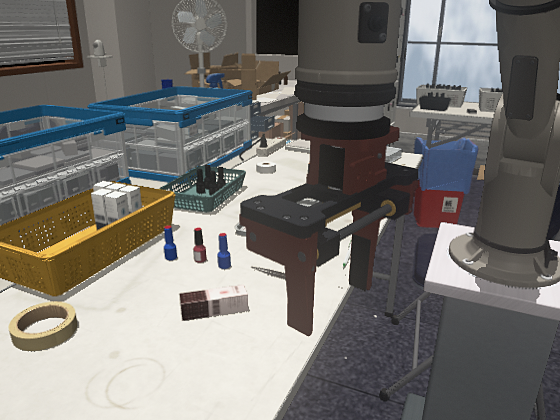

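```bash
cat > h.py <<'E'
import numpy as np, cv2
from station import env
def K(p): 
    f=210/np.tan(np.radians(p["vfov"]/2)); return np.array([[f,0,p["cx"]],[0,f,p["cy"]],[0,0,1]])
def cast(n,uv,z):
    p=env.camera_params(n); u=cv2.undistortPoints(np.float64(uv).reshape(-1,1,2),K(p),p["D"])[:,0]
    d=np.c_[u,np.ones(len(u))]@p["T"][:3,:3].T; o=p["T"][:3,3]
    z=np.broadcast_to(z,len(u)); return o+d*((z-o[2])/d[:,2])[:,None]
def proj(n,P):
    p=env.camera_params(n); R=p["T"][:3,:3].T; t=-R@p["T"][:3,3]
    return cv2.projectPoints(np.float64(P).reshape(-1,1,3),cv2.Rodrigues(R)[0],t,K(p),p["D"])[0][:,0]
E
python3 - <<'E'
from h import *
im=cv2.imread("pics/top0.png")
a=cv2.resize(im[150:305,100:205],None,fx=3.8,fy=3.8,interpolation=2)
b=cv2.resize(im[150:305,350:450],None,fx=3.8,fy=3.8,interpolation=2)
cv2.imwrite("pics/c1.png",np.hstack([a,b])); 
cv2.imwrite("pics/c2.png",cv2.resize(im[175:305,205:335],None,fx=4.5,fy=4.5,interpolation=2))
E
```

```text
(no output)
```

View pics/c1.png

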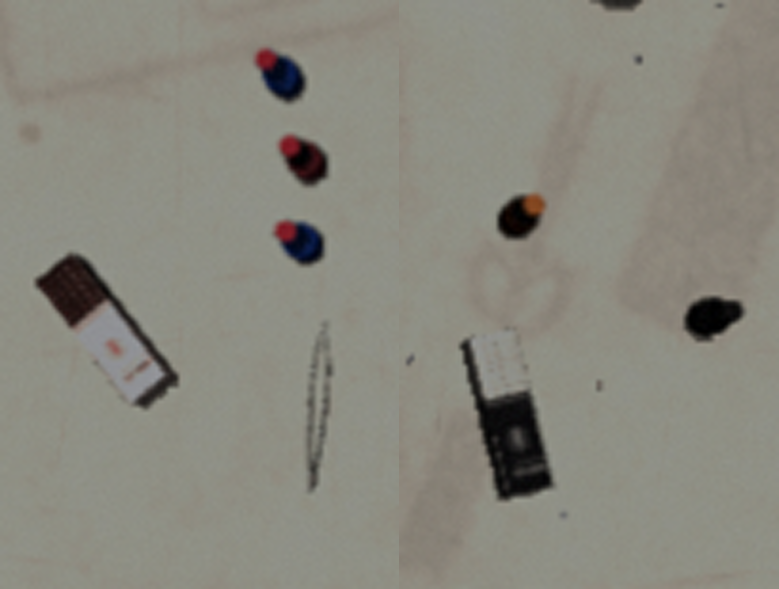

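View pics/c2.png

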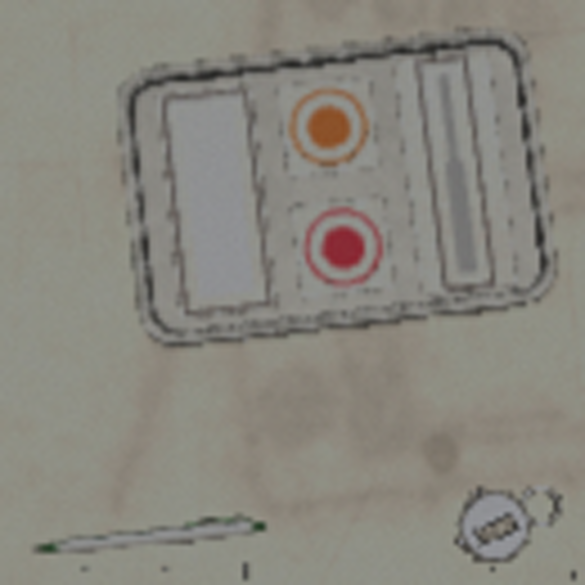

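```bash
cat > meas.py <<'E'
from h import *
im=cv2.imread("pics/top0.png"); hsv=cv2.cvtColor(im,cv2.COLOR_BGR2HSV)
def blobs(m,x0,y0,x1,y1,amin=8):
    mm=np.zeros_like(m); mm[y0:y1,x0:x1]=m[y0:y1,x0:x1]
    n,l,s,c=cv2.connectedComponentsWithStats(mm)
    return [(s[i,4],c[i],np.argwhere(l==i)[:,::-1]) for i in range(1,n) if s[i,4]>=amin]
red=cv2.inRange(hsv,(165,110,70),(180,255,255))|cv2.inRange(hsv,(0,130,80),(4,255,255))
org=cv2.inRange(hsv,(6,120,90),(22,255,255))
for nm,m in(("red",red),("org",org)):
  for a,c,_ in blobs(m,100,150,450,305):
    print(nm,a,c.round(1),"z74",cast("top",[c],74)[0].round(1),"z3",cast("top",[c],3)[0].round(1))
# dark/other things: distance from local background
bg=cv2.medianBlur(im,61); d=cv2.absdiff(im,bg).max(2); fg=(d>22).astype(np.uint8)*255
cv2.imwrite("pics/fg.png",fg)
for nm,b,z in(("pink",(100,205,160,265),0),("twz",(165,230,200,285),4),("pen",(205,283,272,302),4),("blk",(360,232,395,285),0)):
  for a,c,p in blobs(cv2.morphologyEx(fg,3,np.ones((5,5))),*b,20):
    w=cast("top",p,z)[:,:2]; r=cv2.minAreaRect(w.astype(np.float32)); print(nm,a,c.round(1),r, "pca",w.mean(0).round(1))
# marks: card pixel
E
python3 meas.py
```

```text
red 21 [169.6 165.1] z74 [666.5 298.6  74. ] z3 [682.8 315.7   3. ]
red 21 [176. 188.] z74 [603.3 279.4  74. ] z3 [616.1 295.5   3. ]
red 21 [174.9 210.4] z74 [542.3 281.1  74. ] z3 [551.8 297.2   3. ]
red 61 [281.  229.4] z74 [489.9  -3.   74. ] z3 [496.6  -2.4   3. ]
org 63 [277.7 202.9] z74 [561.    5.3  74. ] z3 [571.6   6.3   3. ]
org 21 [385.1 203.2] z74 [ 558.7 -281.5   74. ] z3 [ 569.1 -296.1    3. ]
pink 451 [127.1 233.8] ((479.11016845703125, 430.703369140625), (132.1731414794922, 43.85249710083008), 40.47875213623047) pca [486.4 433.6]
twz 191 [183.3 256.4] ((420.7849426269531, 268.42413330078125), (122.3770980834961, 16.930706024169922), 1.0076422691345215) pca [422.3 270.3]
pen 177 [239.4 293.6] ((314.8281555175781, 117.76445770263672), (19.745426177978516, 141.79806518554688), 8.01705265045166) pca [319.3 112.8]
blk 499 [378.6 264.6] ((412.9489440917969, -271.3870849609375), (120.89997863769531, 46.26130676269531), 11.848607063293457) pca [ 397.1 -273.4]
```

Run:
```python
from h import *
f=lambda p,o,s:np.float64(p)/s+o-0.5+0.5/s
m=f([[215,203],[457,172]],(205,175),4.5); print("marks",m,cast("top",m,3).round(1))
m=f([[37,283],[135,405]],(100,150),3.8); A=cast("top",m,34); print(A.round(1), np.linalg.norm(A[1]-A[0]))
u=(A[1]-A[0])/np.linalg.norm(A[1]-A[0]); n=np.array([-u[1],u[0],0]); print(u,n); 
for s in(1,-1): print((A.mean(0)+s*17*n).round(1))
t=f([[325,322],[313,490]],(100,150),3.8); T=cast("top",t,5); print("tw",T.round(1),np.linalg.norm(T[1]-T[0]),T.mean(0))
s=cv2.imread("pics/side0.png")
cv2.imwrite("pics/c3.png",cv2.resize(s[210:340,150:310],None,fx=4.5,fy=4.5,interpolation=2))
```

```text
marks [[252.38888889 219.72222222]
 [306.16666667 212.83333333]] [[524.3  77.6   3. ]
 [542.9 -73.3   3. ]]
[[510.4 473.8  34. ]
 [421.5 397.9  34. ]] 116.89082045602048
[-0.76050291 -0.64933453  0.        ] [ 0.64933453 -0.76050291  0.        ]
[477.  422.9  34. ]
[454.9 448.7  34. ]
tw [[483.7 266.1   5. ]
 [360.6 272.8   5. ]] 123.25674920982509 [422.16662247 269.44516357   5.        ]
```

View pics/c3.png

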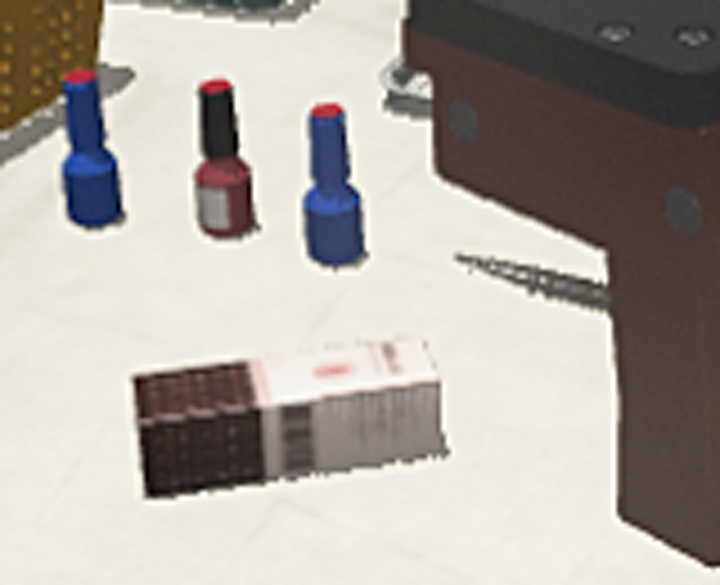

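Tweezers: the open two-armed outline at top-view (184,257), 123 long (needs 126). The thing at (239,293) is 142 long with green tips, a pen, so not meant. Red bottle: (176,188), black cap and red body; its neighbours at (170,165) and (175,210) are blue. Brown bottle: (385,203), amber dot. Pink carton: (127,234), pale pink with brown end. Marks agree with 76/75 mm spacing; yaw ≈0.118. Start with the carton, centre (477,423), yaw 0.707.

>>> drive_tool(
  plan=[
    [[4,-3.2,-1],[0,0,0.15],1],
    [[8,-6.4,-2],[0,0,0.3],0.9],
    [[12,-9.6,-3],[0,0,0.45],0.8],
    [[16,-12.8,-4],[0,0,0.6],0.8],
    [[20,-16,-5],[0,0,0.74],0.8],
  ],
)

```text
clock: 0.6
ee_pos: [394.6, 489.2, 174.1]
tcp_rot: [0.689, -3.065, 0.001]
contact_force: [0.4, 1.0, 0.2]
grip_width: 0.798
finger_force: 0.0
```

>>> drive_tool(
  plan=[
    [[4,-3.2,-1],[0,0,0.14],0.8],
    [[7.5,-6.1,-2],[0,0,0.27],0.8],
    [[7.5,-6.1,-2],[0,0,0.27],0.8],
    [[7.5,-6.1,-2],[0,0,0.27],0.8],
  ],
)

```text
clock: 1.0
ee_pos: [469.5, 428.2, 154.0]
tcp_rot: [1.079, -2.949, 0.001]
contact_force: [0.1, 0.9, 1.4]
grip_width: 0.803
finger_force: 0.0
```

```bash
cat > st.py <<'E'
from h import *
from scipy.spatial.transform import Rotation as Ro
s=env.state(); R=Ro.from_rotvec(s["tcp_rot"]).as_matrix()
print("t",s["clock"],"p",s["ee_pos"].round(1),"close",round(float(np.arctan2(R[1,1],R[0,1])),3),"z",R[:,2].round(3),"w",round(s["grip_width"],3),"F",s["contact_force"].round(1),"ff",s["finger_force"],"q",np.round(s["joint_positions"],2))
E
python3 st.py; python3 -c "
from h import *
cv2.imwrite('pics/s1.png',cv2.resize(env.get_image('side'),(784,588)))
print(proj('side',[[477,423,34]])*1.4)
print(cast('side',np.float64([[147,497],[442,455]])/4.5+[150,210],0))"
```

```text
t 1.0 p [469.5 428.2 154. ] close 2.272 z [-0.001 -0.001 -1.   ] w 0.803 F [0.1 0.9 1.4] ff 0.0 q [-0.75  0.48 -0.12  1.71  0.07  0.95  1.38]
[[299.84048324 408.58971229]]
[[ 5.08181128e+02  4.78095746e+02  0.00000000e+00]
 [ 4.18845428e+02  4.06101737e+02 -5.68434189e-14]]
```

View pics/s1.png

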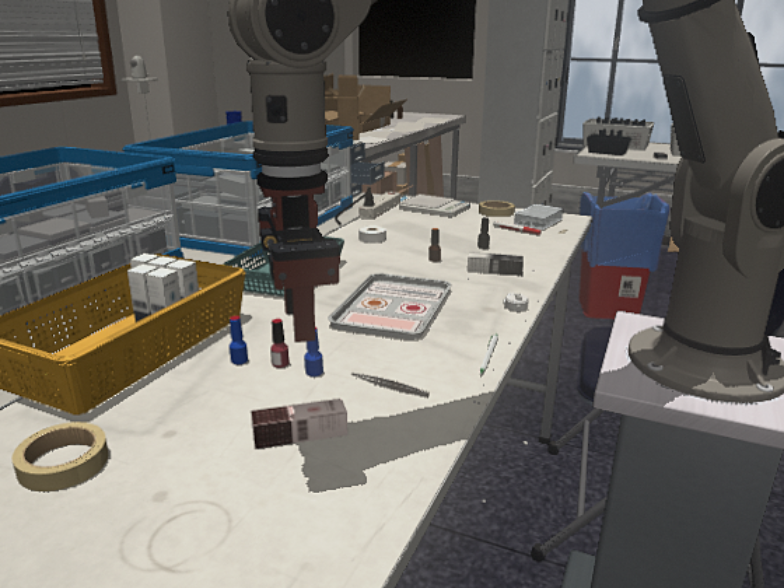

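>>> drive_tool(
  plan=[
    [[0.65,-0.2,-4],[0,0,0],0.8],
    [[0.65,-0.2,-8],[0,0,0],0.8],
    [[0.65,-0.2,-11.5],[0,0,0],0.8],
    [[0.65,-0.2,-14.4],[0,0,0],0.8],
    [[0.65,-0.2,-14.4],[0,0,0],0.8],
  ],
)

```text
clock: 1.55
ee_pos: [470.6, 427.8, 7.0]
tcp_rot: [1.089, -2.939, 0.003]
contact_force: [-0.5, -0.5, 0.4]
grip_width: 0.8
finger_force: 0.0
```

>>> drive_tool(
  plan=[
    [[0,0,0],[0,0,0],0.3],
    [[0,0,0],[0,0,0],0.2],
    [[0,0,0],[0,0,0],0.2],
    [[0,0,0],[0,0,0],0.2],
    [[0,0,0],[0,0,0],0.2],
  ],
)

```text
clock: 2.05
ee_pos: [475.5, 428.2, 11.7]
tcp_rot: [-1.086, 2.947, 0.001]
contact_force: [-0.8, -1.0, 5.9]
grip_width: 0.39
finger_force: 30.0
```

```bash
python3 st.py
```

```text
t 2.05 p [475.5 428.2  11.7] close 2.277 z [ 0.001  0.001 -1.   ] w 0.39 F [-0.8 -1.   5.9] ff 29.961161613464355 q [-0.75  0.67 -0.11  1.78  0.1   0.7   1.36]
```

>>> drive_tool(
  plan=[
    [[0,0,4],[0,0,0],0.2],
    [[0,0,8],[0,0,0],0.2],
    [[0,0,12],[0,0,0],0.2],
    [[0.5,-3.5,12],[0,0,-0.1],0.2],
    [[1,-7,12],[0,0,-0.2],0.2],
  ],
)

```text
clock: 2.55
ee_pos: [485.5, 358.7, 132.8]
tcp_rot: [-0.783, 3.039, 0.004]
contact_force: [0.4, -0.9, -1.3]
grip_width: 0.388
finger_force: 30.0
```

>>> drive_tool(
  plan=[
    [[0.5,-4,0],[0,0,-0.1],0.2],
    [[1,-8,0],[0,0,-0.2],0.2],
    [[2,-13,0],[0,0,-0.3],0.2],
    [[3,-18,0],[0,0,-0.39],0.2],
    [[3.5,-22.5,0],[0,0,-0.39],0.2],
  ],
)

```text
clock: 3.05
ee_pos: [520.5, 130.7, 131.3]
tcp_rot: [-0.177, 3.135, 0.0]
contact_force: [0.3, -0.7, -1.5]
grip_width: 0.387
finger_force: 30.0
```

>>> drive_tool(
  plan=[
    [[0.3,-3,0],[0,0,0],0.2],
    [[0.5,-5.5,0],[0,0,0],0.2],
    [[0.5,-5.5,0],[0,0,0],0.2],
    [[0.5,-5.5,0],[0,0,0],0.2],
  ],
)

```text
clock: 3.45
ee_pos: [525.1, 77.9, 131.0]
tcp_rot: [-0.181, 3.136, 0.001]
contact_force: [0.4, -0.2, 0.2]
grip_width: 0.395
finger_force: 30.0
```

```bash
python3 st.py; python3 -c "
from h import *
for n in('side','top'): cv2.imwrite(f'pics/{n}2.png',env.get_image(n))
a=cv2.imread('pics/side2.png')[120:300,160:380]
b=cv2.imread('pics/top2.png')[130:310,180:390]
cv2.imwrite('pics/s2.png',cv2.resize(np.hstack([a,b]),None,fx=1.8,fy=1.8,interpolation=2))"
```

```text
t 3.45 p [525.1  77.9 131. ] close 1.686 z [ 0.     0.001 -1.   ] w 0.395 F [ 0.4 -0.2  0.2] ff 29.962491989135742 q [-0.33  0.35  0.08  1.99 -0.04  0.8   1.46]
```

View pics/s2.png

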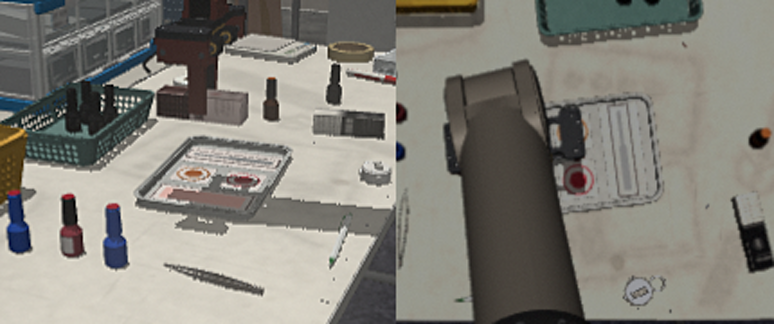

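The carton hangs level in the gripper above its mark (mark frame seen at about (215,195) in the crop); lower it.

>>> drive_tool(
  plan=[
    [[0,-0.1,-4],[0,0,0],0.2],
    [[0,-0.1,-8],[0,0,0],0.2],
    [[0,-0.1,-10.5],[0,0,0],0.2],
    [[0,-0.1,-11.5],[0,0,0],0.2],
    [[0,-0.1,-11.5],[0,0,0],0.2],
  ],
)

```text
clock: 4.05
ee_pos: [524.5, 78.3, 15.1]
tcp_rot: [0.185, -3.134, -0.001]
contact_force: [-0.8, -0.3, -0.4]
grip_width: 0.389
finger_force: 30.0
```

>>> drive_tool(
  plan=[
    [[0,0,-0.1],[0,0,0],0.2],
    [[0,0,-0.1],[0,0,0],0.2],
  ],
)

```text
clock: 4.25
ee_pos: [525.6, 77.6, 15.4]
tcp_rot: [-0.184, 3.135, 0.001]
contact_force: [0.2, -0.9, -0.4]
grip_width: 0.391
finger_force: 30.0
```

>>> drive_tool(
  plan=[
    [[0,0,0],[0,0,0],0.55],
    [[0,0,0],[0,0,0],0.55],
    [[0,0,0],[0,0,0],0.55],
    [[0,0,3],[0,0,0],0.55],
    [[0,0,7],[0,0,0],0.55],
  ],
)

```text
clock: 4.75
ee_pos: [523.4, 76.4, 84.1]
tcp_rot: [0.182, -3.132, 0.001]
contact_force: [-0.1, -0.3, -0.0]
grip_width: 0.551
finger_force: 0.0
```

>>> drive_tool(
  plan=[
    [[0,3,4],[0,0,-0.05],0.5],
    [[-2,7,4],[0,0,-0.1],0.5],
    [[-4,11,4],[0,0,-0.17],0.5],
    [[-7,15,3],[0,0,-0.17],0.4],
    [[-10.3,19.2,0],[0,0,-0.17],0.4],
  ],
)

```text
clock: 5.25
ee_pos: [428.9, 263.4, 92.3]
tcp_rot: [0.084, 3.137, 0.006]
contact_force: [0.5, 0.8, 0.5]
grip_width: 0.406
finger_force: 0.0
```

```bash
python3 st.py; python3 -c "
from h import *
for n in('side','top'): cv2.imwrite(f'pics/{n}3.png',env.get_image(n))
a=cv2.imread('pics/side3.png')[180:340,220:360]
b=cv2.imread('pics/top3.png')[165:325,150:340]
cv2.imwrite('pics/s3.png',cv2.resize(np.hstack([a,b]),None,fx=2.4,fy=2.4,interpolation=2))"
```

```text
t 5.25 p [428.9 263.4  92.3] close 1.517 z [ 0.004  0.004 -1.   ] w 0.406 F [0.5 0.8 0.5] ff 0.0 q [-0.72  0.37  0.06  2.08 -0.03  0.68  0.87]
```

View pics/s3.png

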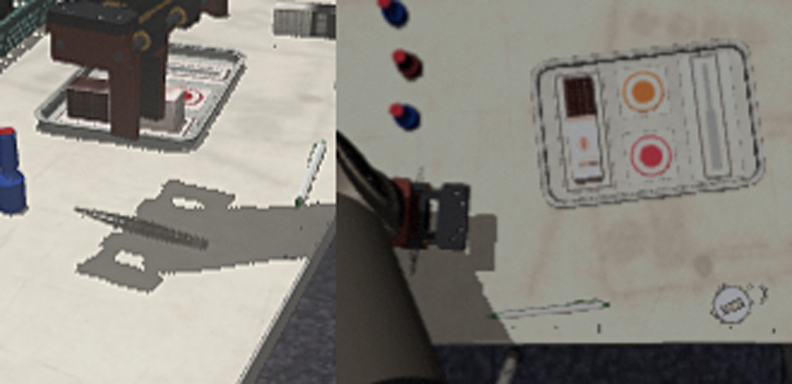

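Run:
```python
from h import *
t=cast("side",np.float64([[76,209],[208,243]])/2.4+[220,180],4); print(t.round(1),t.mean(0),np.linalg.norm(t[1]-t[0]))
q=np.float64([[562,79],[592,76],[605,178],[574,183]]); q[:,0]-=336; q=q/2.4+[150,165]
c=cast("top",q,37); print(c.round(1),c.mean(0))
```

```text
[[481.8 270.    4. ]
 [358.2 274.3   4. ]] [419.96282365 272.18675041   4.        ] 123.6607029903705
[[580.9  98.1  37. ]
 [584.2  63.7  37. ]
 [467.1  48.8  37. ]
 [461.6  83.9  37. ]] [523.42897616  73.61903855  37.        ]
```

>>> drive_tool(
  plan=[
    [[0,0,-3],[0,0,0],0.4],
    [[0,0,-5],[0,0,0],0.4],
    [[0,0,-5],[0,0,0],0.4],
    [[0,0,-5],[0,0,0],0.4],
  ],
)

```text
clock: 5.75
ee_pos: [429.0, 259.9, 41.0]
tcp_rot: [-0.086, -3.14, 0.001]
contact_force: [0.1, -0.4, 0.4]
grip_width: 0.395
finger_force: 0.0
```

```bash
python3 st.py
```

```text
t 5.75 p [429.  259.9  41. ] close 1.516 z [-0.    -0.001 -1.   ] w 0.395 F [ 0.1 -0.4  0.4] ff 0.0 q [-0.71  0.46  0.05  2.11 -0.04  0.57  0.89]
```

>>> drive_tool(
  plan=[
    [[-0.75,1.1,0],[0,0,0.01],0.4],
    [[-0.75,1.1,-1.5],[0,0,0.01],0.4],
    [[-0.75,1.1,-3],[0,0,0.01],0.4],
    [[-0.75,1.1,-3.6],[0,0,0.01],0.4],
    [[-0.75,1.1,-3.6],[0,0,0.01],0.4],
  ],
)

```text
clock: 6.25
ee_pos: [420.8, 271.9, 4.8]
tcp_rot: [-0.068, -3.141, -0.0]
contact_force: [-1.1, 0.1, -1.0]
grip_width: 0.405
finger_force: 0.0
```

>>> drive_tool(
  plan=[
    [[0,0,-0.1],[0,0,0],0.4],
    [[0,0,-0.1],[0,0,0],0.4],
  ],
)

```text
clock: 6.45
ee_pos: [421.5, 271.9, 4.4]
tcp_rot: [0.069, 3.14, 0.001]
contact_force: [-0.1, 0.1, 0.9]
grip_width: 0.399
finger_force: 0.0
```

Down at z≈4; go 2 mm lower and close.

>>> drive_tool(
  plan=[
    [[0,0,-0.2],[0,0,0],0.25],
    [[0,0,-0.2],[0,0,0],0.0],
    [[0,0,-0.2],[0,0,0],0],
    [[0,0,-0.2],[0,0,0],0],
    [[0,0,-0.2],[0,0,0],0],
  ],
)

```text
clock: 6.95
ee_pos: [421.2, 271.5, 1.8]
tcp_rot: [0.069, 3.141, 0.0]
contact_force: [0.1, 0.5, 0.2]
grip_width: 0.138
finger_force: 30.0
```

>>> drive_tool(
  plan=[
    [[0,0,0],[0,0,0],0],
    [[0,0,4],[0,0,0],0],
    [[0,0,8],[0,0,0],0],
    [[0,0,10],[0,0,0],0],
    [[0,0,10],[0,0,0],0],
  ],
)

```text
clock: 7.45
ee_pos: [422.8, 272.7, 104.5]
tcp_rot: [0.069, 3.137, 0.006]
contact_force: [0.3, -0.0, -0.6]
grip_width: 0.138
finger_force: 30.0
```

```bash
python3 st.py; python3 -c "
from h import *
cv2.imwrite('pics/side4.png',env.get_image('side'))
a=cv2.imread('pics/side4.png')[140:340,200:380]
cv2.imwrite('pics/s4.png',cv2.resize(a,None,fx=2.8,fy=2.8,interpolation=2))"
```

```text
t 7.45 p [422.8 272.7 104.5] close 1.527 z [ 0.004  0.004 -1.   ] w 0.138 F [ 0.3 -0.  -0.6] ff 29.97374653816223 q [-0.75  0.35  0.06  2.08 -0.03  0.71  0.86]
```

View pics/s4.png

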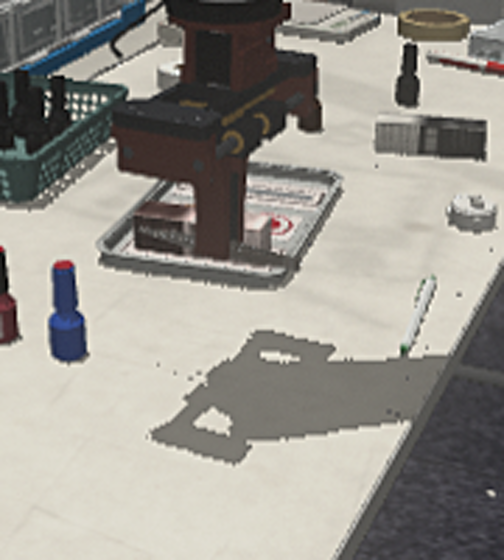

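Tweezers held (12 mm opening, table spot empty). Carry them to (542.8,-73), turning +0.16.

>>> drive_tool(
  plan=[
    [[1.5,-4.5,0],[0,0,0.04],0],
    [[3,-9,0],[0,0,0.08],0],
    [[4.5,-13,0],[0,0,0.12],0],
    [[6,-17,0],[0,0,0.16],0],
    [[7.4,-21,0],[0,0,0.16],0],
  ],
)

```text
clock: 8.0
ee_pos: [494.5, 59.5, 100.2]
tcp_rot: [0.184, -3.134, 0.001]
contact_force: [1.0, 0.9, 0.0]
grip_width: 0.137
finger_force: 30.0
```

>>> drive_tool(
  plan=[
    [[1.5,-4.5,0],[0,0,0],0],
    [[3,-9,0],[0,0,0],0],
    [[4.7,-13.5,0],[0,0,0],0],
    [[4.7,-13.5,0],[0,0,0],0],
    [[4.7,-13.5,0],[0,0,0],0],
  ],
)

```text
clock: 8.5
ee_pos: [541.1, -74.8, 100.0]
tcp_rot: [0.177, -3.134, 0.0]
contact_force: [-0.8, 0.6, 0.0]
grip_width: 0.139
finger_force: 30.0
```

```bash
python3 st.py
```

```text
t 8.5 p [541.1 -74.8 100. ] close 1.684 z [-0.003 -0.    -1.   ] w 0.139 F [-0.8  0.6  0. ] ff 29.973857402801514 q [-0.08  0.42  0.13  1.98 -0.08  0.75  1.78]
```

>>> drive_tool(
  plan=[
    [[0.1,0.1,-4],[0,0,0],0],
    [[0.1,0.1,-7],[0,0,0],0],
    [[0.1,0.1,-9],[0,0,0],0],
    [[0.1,0.1,-9.4],[0,0,0],0],
    [[0.1,0.1,-9.4],[0,0,0],0],
  ],
)

```text
clock: 9.0
ee_pos: [541.8, -70.9, 6.8]
tcp_rot: [0.186, -3.133, -0.002]
contact_force: [0.1, -0.0, 0.7]
grip_width: 0.135
finger_force: 30.0
```

>>> drive_tool(
  plan=[
    [[0,0,-0.1],[0,0,0],0],
    [[0,0,-0.1],[0,0,0],0.3],
    [[0,0,-0.1],[0,0,0],0.3],
    [[0,0,-0.1],[0,0,0],0.3],
  ],
)

```text
clock: 9.4
ee_pos: [543.6, -72.5, 7.3]
tcp_rot: [-0.182, 3.135, -0.0]
contact_force: [-0.7, 0.2, 0.3]
grip_width: 0.296
finger_force: 0.0
```

>>> drive_tool(
  plan=[
    [[0,0,3],[0,0,0],0.3],
    [[0,0,8],[0,0,0],0.4],
    [[0,0,12],[0,0,0],0.5],
    [[0,-4,14],[0,0,0],0.5],
    [[0,-8,14],[0,0,0],0.5],
  ],
)

```text
clock: 9.9
ee_pos: [545.8, -152.8, 150.9]
tcp_rot: [-0.187, 3.129, -0.001]
contact_force: [0.3, -0.5, -0.2]
grip_width: 0.5
finger_force: 0.0
```

>>> drive_tool(
  plan=[
    [[0.5,-4,0],[0,0,0],0.5],
    [[1,-8,0],[0,0,0],0.5],
    [[1.6,-12.5,0],[0,0,0],0.5],
    [[1.6,-12.9,0],[0,0,0],0.5],
    [[1.6,-12.9,0],[0,0,0],0.5],
  ],
)

```text
clock: 10.4
ee_pos: [558.5, -283.3, 146.7]
tcp_rot: [0.177, -3.136, 0.001]
contact_force: [-0.6, 0.4, 0.3]
grip_width: 0.497
finger_force: 0.0
```

```bash
python3 st.py; python3 -c "
from h import *
for n in('side','top'): cv2.imwrite(f'pics/{n}5.png',env.get_image(n))
a=cv2.imread('pics/side5.png')[90:270,210:400]
b=cv2.imread('pics/top5.png')[165:345,225:425]
cv2.imwrite('pics/s5.png',cv2.resize(np.hstack([a,b]),None,fx=2,fy=2,interpolation=2))"
```

```text
t 10.4 p [ 558.5 -283.3  146.7] close 1.684 z [-0. -0. -1.] w 0.497 F [-0.6  0.4  0.3] ff 0.0 q [ 0.23  0.48  0.19  1.76 -0.11  0.91  2.15]
```

View pics/s5.png

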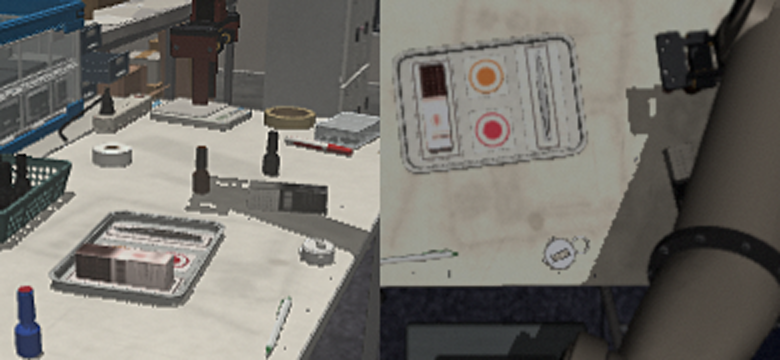

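Run:
```python
from h import *
print(cast("side",[[310,164.2],[311,185.5]],[74,0]).round(1), proj("side",[[558.7,-281.5,74],[558.7,-281.5,0]]))
print(cast("side",np.float64([[216,87],[225,232]])/4.5+[150,210],[74,2]).round(1), proj("side",[[603,279.4,74]]))
```

```text
[[ 552.6 -264.2   74. ]
 [ 551.9 -278.3    0. ]] [[310.10159848 162.53820426]
 [309.33626552 184.89570256]]
[[598.7 285.8  74. ]
 [594.2 292.6   2. ]] [[197.95888844 227.819925  ]]
```

>>> drive_tool(
  plan=[
    [[0,0.1,-4],[0,0,0],0.5],
    [[0,0.1,-6],[0,0,0],0.5],
    [[0,0.1,-6],[0,0,0],0.5],
  ],
)

```text
clock: 10.8
ee_pos: [557.4, -277.1, 83.9]
tcp_rot: [0.187, -3.131, -0.005]
contact_force: [0.4, -0.3, 0.6]
grip_width: 0.503
finger_force: 0.0
```

>>> drive_tool(
  plan=[
    [[0,0,-2],[0,0,0],0.5],
    [[0,0,-4.1],[0,0,0],0.5],
    [[0,0,-4.1],[0,0,0],0.5],
  ],
)

```text
clock: 11.1
ee_pos: [558.4, -278.5, 44.6]
tcp_rot: [0.185, -3.133, -0.003]
contact_force: [-0.4, 1.0, -0.6]
grip_width: 0.501
finger_force: 0.0
```

>>> drive_tool(
  plan=[
    [[0,0,0],[0,0,0],0.25],
    [[0,0,0],[0,0,0],0.05],
    [[0,0,0],[0,0,0],0.05],
    [[0,0,0],[0,0,0],0.05],
    [[0,0,0],[0,0,0],0.05],
  ],
)

```text
clock: 11.6
ee_pos: [559.9, -280.7, 46.7]
tcp_rot: [-0.182, 3.135, -0.001]
contact_force: [-0.6, 1.3, 5.2]
grip_width: 0.188
finger_force: 30.1
```

```bash
python3 st.py
```

```text
t 11.6 p [ 559.9 -280.7   46.7] close 1.687 z [ 0.002 -0.    -1.   ] w 0.188 F [-0.6  1.3  5.2] ff 30.07269389097928 q [ 0.25  0.61  0.16  1.82 -0.14  0.73  2.17]
```

>>> drive_tool(
  plan=[
    [[0,0,3],[0,0,0],0.05],
    [[0,0,6],[0,0,0],0.05],
    [[0,3,8],[0,0,0],0.05],
    [[0.3,7,8],[0,0,0],0.05],
    [[0.5,11,8],[0,0,0],0.05],
  ],
)

```text
clock: 12.1
ee_pos: [564.5, -170.1, 126.7]
tcp_rot: [-0.18, 3.134, -0.001]
contact_force: [0.3, 0.4, -0.2]
grip_width: 0.187
finger_force: 29.9
```

>>> drive_tool(
  plan=[
    [[0.2,4,0],[0,0,0],0.05],
    [[0.4,8.5,0],[0,0,0],0.05],
    [[0.5,13,0],[0,0,0],0.05],
    [[0.7,17.7,0],[0,0,0],0.05],
    [[0.7,17.7,0],[0,0,0],0.05],
  ],
)

```text
clock: 12.6
ee_pos: [571.2, 15.3, 125.7]
tcp_rot: [-0.199, 3.135, 0.006]
contact_force: [0.5, -0.8, -0.1]
grip_width: 0.192
finger_force: 29.9
```

>>> drive_tool(
  plan=[
    [[0,0,0],[0,0,0],0.05],
    [[0,0,0],[0,0,0],0.05],
  ],
)

```text
clock: 12.8
ee_pos: [571.0, 4.8, 125.7]
tcp_rot: [0.18, -3.136, 0.001]
contact_force: [1.1, -0.7, -1.2]
grip_width: 0.19
finger_force: 29.9
```

```bash
python3 st.py; python3 -c "
from h import *
for n in('side',): cv2.imwrite(f'pics/{n}6.png',env.get_image(n))
a=cv2.imread('pics/side6.png')[90:270,190:370]
cv2.imwrite('pics/s6.png',cv2.resize(a,None,fx=3,fy=3,interpolation=2))"
```

```text
t 12.8 p [571.    4.8 125.7] close 1.685 z [-0.    -0.001 -1.   ] w 0.19 F [ 1.1 -0.7 -1.2] ff 29.927691088291795 q [-0.23  0.42  0.14  1.9  -0.07  0.82  1.64]
```

View pics/s6.png

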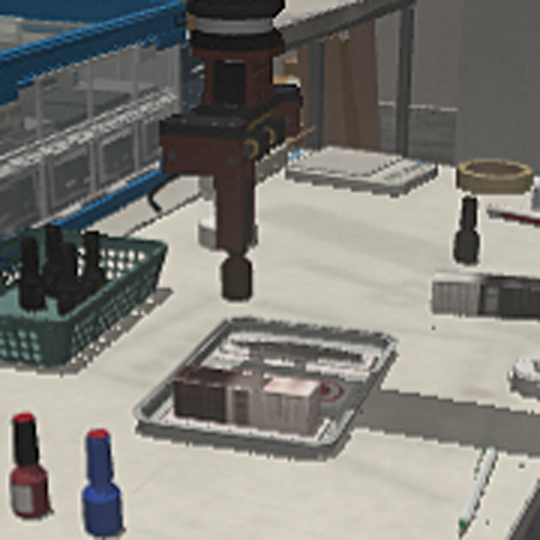

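>>> drive_tool(
  plan=[
    [[0,0.1,-3],[0,0,0],0.05],
    [[0,0.1,-5.5],[0,0,0],0.05],
    [[0,0.1,-7],[0,0,0],0.05],
    [[0,0.1,-7.4],[0,0,0],0.05],
    [[0,0.1,-7.4],[0,0,0],0.05],
  ],
)

```text
clock: 13.35
ee_pos: [571.0, 6.6, 51.5]
tcp_rot: [0.181, -3.136, 0.0]
contact_force: [0.7, -0.1, -0.1]
grip_width: 0.191
finger_force: 29.9
```

>>> drive_tool(
  plan=[
    [[0,0,-0.1],[0,0,0],0.05],
    [[0,0,-0.1],[0,0,0],0.05],
  ],
)

```text
clock: 13.55
ee_pos: [571.9, 7.4, 51.7]
tcp_rot: [-0.182, 3.135, 0.0]
contact_force: [0.1, 0.1, -0.3]
grip_width: 0.187
finger_force: 29.9
```

>>> drive_tool(
  plan=[
    [[0,0,-0.1],[0,0,0],0.05],
    [[0,0,-0.2],[0,0,0],0.05],
    [[0,0,-0.2],[0,0,0],0.05],
  ],
)

```text
clock: 13.85
ee_pos: [571.9, 7.6, 49.7]
tcp_rot: [-0.182, 3.135, 0.0]
contact_force: [-0.9, 0.2, 7.0]
grip_width: 0.194
finger_force: 30.1
```

Touching (7 N up). Release and rise, then head for the red bottle.

>>> drive_tool(
  plan=[
    [[0,0,0],[0,0,0],0.3],
    [[0,0,0],[0,0,0],0.5],
    [[0,0,0],[0,0,0],0.5],
    [[0,0,4],[0,0,0],0.5],
    [[0,0,9],[0,0,0],0.5],
  ],
)

```text
clock: 14.35
ee_pos: [569.0, 7.3, 137.4]
tcp_rot: [0.182, -3.13, 0.001]
contact_force: [1.9, 0.1, -0.2]
grip_width: 0.501
finger_force: 0.0
```

>>> drive_tool(
  plan=[
    [[0.5,4.5,1],[0,0,0],0.5],
    [[1,9,1],[0,0,0],0.5],
    [[1.6,13.5,1],[0,0,0],0.5],
    [[2.2,18,1],[0,0,0],0.5],
    [[2.8,22.5,1],[0,0,0],0.5],
  ],
)

```text
clock: 14.85
ee_pos: [599.0, 234.2, 148.7]
tcp_rot: [0.182, -3.136, 0.0]
contact_force: [0.7, -0.4, -0.4]
grip_width: 0.495
finger_force: 0.0
```

>>> drive_tool(
  plan=[
    [[0.3,4.7,0],[0,0,0],0.5],
    [[0.3,4.7,0],[0,0,0],0.5],
    [[0.3,4.7,0],[0,0,0],0.5],
  ],
)

```text
clock: 15.15
ee_pos: [601.4, 280.9, 148.1]
tcp_rot: [0.187, -3.135, 0.0]
contact_force: [0.4, -0.9, 0.3]
grip_width: 0.5
finger_force: 0.0
```

```bash
python3 st.py; python3 -c "
from h import *
for n in('side','top'): cv2.imwrite(f'pics/{n}7.png',env.get_image(n))
a=cv2.imread('pics/side7.png')[110:310,150:350]
b=cv2.imread('pics/top7.png')[140:340,140:340]
cv2.imwrite('pics/s7.png',cv2.resize(np.hstack([a,b]),None,fx=2,fy=2,interpolation=2))"
```

```text
t 15.15 p [601.4 280.9 148.1] close 1.69 z [-0.001 -0.    -1.   ] w 0.5 F [ 0.4 -0.9  0.3] ff 0.0 q [-0.6   0.53  0.09  1.66 -0.06  0.96  1.21]
```

View pics/s7.png

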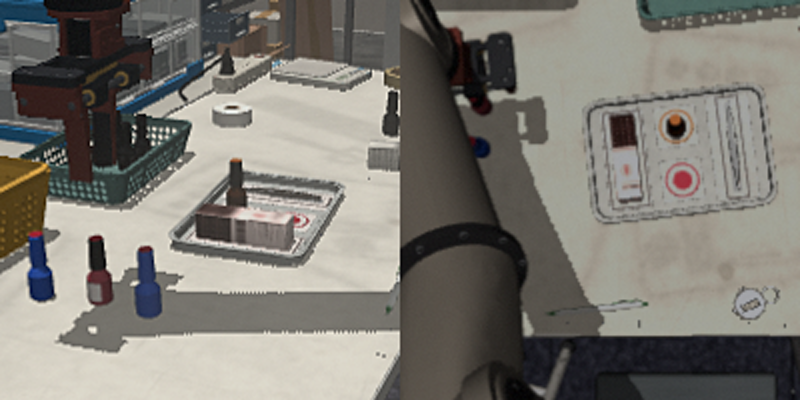

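The brown bottle stands upright on its ring (top crop (677,122)). Descend onto the red bottle's cap, the middle one.

>>> drive_tool(
  plan=[
    [[0.1,-0.1,-4],[0,0,0],0.5],
    [[0.1,-0.1,-7],[0,0,0],0.5],
    [[0.1,-0.1,-9],[0,0,0],0.5],
    [[0.1,-0.1,-10.2],[0,0,0],0.5],
    [[0.1,-0.1,-10.2],[0,0,0],0.5],
  ],
)

```text
clock: 15.75
ee_pos: [602.5, 276.3, 45.3]
tcp_rot: [0.179, -3.134, 0.003]
contact_force: [0.0, -0.6, 0.8]
grip_width: 0.505
finger_force: 0.0
```

>>> drive_tool(
  plan=[
    [[0,0,0],[0,0,0],0.25],
    [[0,0,0],[0,0,0],0.05],
    [[0,0,0],[0,0,0],0.05],
    [[0,0,0],[0,0,0],0.05],
    [[0,0,0],[0,0,0],0.05],
  ],
)

```text
clock: 16.25
ee_pos: [603.7, 278.8, 47.6]
tcp_rot: [-0.183, 3.135, 0.001]
contact_force: [-0.2, 0.2, 4.0]
grip_width: 0.187
finger_force: 29.8
```

```bash
python3 st.py
```

```text
t 16.25 p [603.7 278.8  47.6] close 1.687 z [ 0.001  0.001 -1.   ] w 0.187 F [-0.2  0.2  4. ] ff 29.751230812908034 q [-0.58  0.65  0.08  1.71 -0.07  0.78  1.21]
```

>>> drive_tool(
  plan=[
    [[0,0,4],[0,0,0],0.05],
    [[0,0,8],[0,0,0],0.05],
    [[0,0,10],[0,0,0],0.05],
    [[-1.5,-4,10],[0,0,0],0.05],
    [[-3,-8,10],[0,0,0],0.05],
  ],
)

```text
clock: 16.75
ee_pos: [573.1, 199.0, 147.6]
tcp_rot: [-0.187, 3.134, 0.002]
contact_force: [0.4, -1.2, -0.1]
grip_width: 0.187
finger_force: 29.7
```

>>> drive_tool(
  plan=[
    [[-1.5,-4,0],[0,0,0],0.05],
    [[-3,-8,0],[0,0,0],0.05],
    [[-4.5,-12,0],[0,0,0],0.05],
    [[-6,-16,0],[0,0,0],0.05],
    [[-7.7,-20.1,0],[0,0,0],0.05],
  ],
)

```text
clock: 17.25
ee_pos: [495.5, -3.9, 146.9]
tcp_rot: [-0.183, 3.136, 0.0]
contact_force: [1.3, 0.3, -0.4]
grip_width: 0.189
finger_force: 29.7
```

>>> drive_tool(
  plan=[
    [[0,0,0],[0,0,0],0.05],
    [[0,0,0],[0,0,0],0.05],
    [[0,0,0],[0,0,0],0.05],
  ],
)

```text
clock: 17.55
ee_pos: [496.7, -1.3, 146.9]
tcp_rot: [-0.185, 3.135, 0.001]
contact_force: [0.7, 0.6, 0.1]
grip_width: 0.19
finger_force: 29.7
```

```bash
python3 st.py; python3 -c "
from h import *
for n in('side',): cv2.imwrite(f'pics/{n}8.png',env.get_image(n))
a=cv2.imread('pics/side8.png')[110:310,150:350]
cv2.imwrite('pics/s8.png',cv2.resize(a,None,fx=2.5,fy=2.5,interpolation=2))"
```

```text
t 17.55 p [496.7  -1.3 146.9] close 1.688 z [ 0.001  0.001 -1.   ] w 0.19 F [0.7 0.6 0.1] ff 29.690286311888485 q [-0.25  0.28  0.15  2.06 -0.06  0.81  1.62]
```

View pics/s8.png

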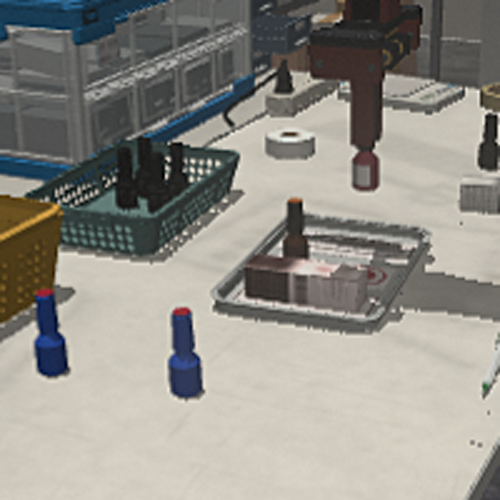

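The red bottle hangs upright over its ring (crop (366,170)). Lower it.

>>> drive_tool(
  plan=[
    [[0,0,-4],[0,0,0],0.05],
    [[0,0,-7],[0,0,0],0.05],
    [[0,0,-9],[0,0,0],0.05],
    [[0,0,-9.5],[0,0,0],0.05],
    [[0,0,-9.5],[0,0,0],0.05],
  ],
)

```text
clock: 18.1
ee_pos: [496.6, -1.2, 51.4]
tcp_rot: [0.186, -3.136, -0.001]
contact_force: [0.6, -1.0, 0.4]
grip_width: 0.189
finger_force: 29.9
```

>>> drive_tool(
  plan=[
    [[0,0,-0.1],[0,0,0],0.05],
    [[0,0,-0.2],[0,0,0],0.05],
    [[0,0,-0.2],[0,0,0],0.05],
  ],
)

```text
clock: 18.4
ee_pos: [496.8, -2.1, 50.4]
tcp_rot: [-0.183, 3.135, 0.001]
contact_force: [-0.1, 0.6, 3.0]
grip_width: 0.184
finger_force: 30.0
```

>>> drive_tool(
  plan=[
    [[0,0,0],[0,0,0],0.3],
    [[0,0,0],[0,0,0],0.5],
    [[0,0,0],[0,0,0],0.5],
    [[0,0,4],[0,0,0],0.5],
    [[0,0,9],[0,0,0],0.5],
  ],
)

```text
clock: 18.9
ee_pos: [494.1, -2.9, 138.9]
tcp_rot: [0.182, -3.131, 0.001]
contact_force: [1.8, 0.8, -0.2]
grip_width: 0.498
finger_force: 0.0
```

>>> drive_tool(
  plan=[
    [[0,4.5,4],[0,0,0],0.5],
    [[0,9,8],[0,0,0],0.5],
    [[0,13.5,10],[0,0,0],0.5],
    [[0,18,10],[0,0,0],0.5],
    [[0,22.5,10],[0,0,0],0.5],
  ],
)

```text
clock: 19.4
ee_pos: [496.6, 217.1, 241.3]
tcp_rot: [-0.181, 3.133, 0.002]
contact_force: [1.2, 0.3, -0.8]
grip_width: 0.503
finger_force: 0.0
```

>>> drive_tool(
  plan=[
    [[0,4,0],[0,0,0],0.5],
    [[0,8,0],[0,0,0],0.5],
    [[0,8,0],[0,0,0],0.5],
  ],
)

```text
clock: 19.7
ee_pos: [494.1, 301.9, 239.1]
tcp_rot: [0.196, -3.135, -0.004]
contact_force: [-0.3, -0.1, -0.7]
grip_width: 0.501
finger_force: 0.0
```

```bash
python3 st.py
python3 - <<'E'
from h import *
im=env.get_image("top"); cv2.imwrite('pics/top9.png',im)
hsv=cv2.cvtColor(im,cv2.COLOR_BGR2HSV)
for nm,m in(("red",cv2.inRange(hsv,(165,110,70),(180,255,255))),("org",cv2.inRange(hsv,(6,120,90),(22,255,255)))):
    n,l,s,c=cv2.connectedComponentsWithStats(m)
    for i in range(1,n):
        if s[i,4]>5 and 230<c[i][0]<330 and 180<c[i][1]<250: print(nm,s[i,4],c[i],cast("top",[c[i]],77).round(1))
cv2.imwrite('pics/s9.png',cv2.resize(im[175:300,200:450],None,fx=3.2,fy=3.2,interpolation=2))
E
```

```text
t 19.7 p [494.1 301.9 239.1] close 1.695 z [-0.001  0.003 -1.   ] w 0.501 F [-0.3 -0.1 -0.7] ff 0.0 q [-0.66  0.3   0.01  1.77 -0.01  1.06  1.05]
red 29 [280.5862069  227.13793103] [[495.8  -2.1  77. ]]
org 22 [277.04545455 199.27272727] [[570.3   7.   77. ]]
```

View pics/s9.png

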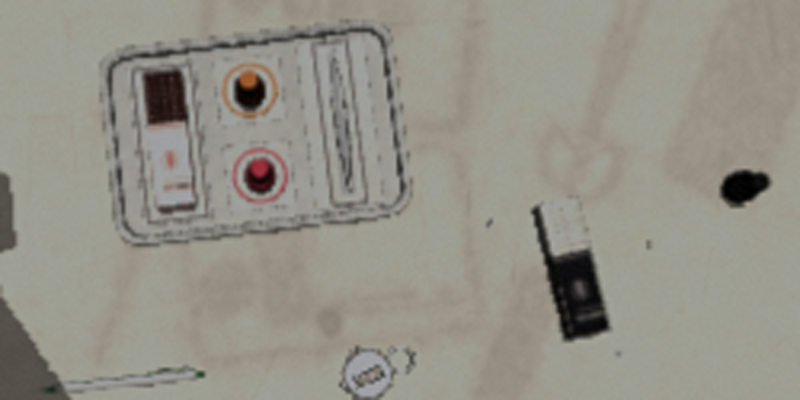

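All four are on their marks: the bottles' dots are within 2 mm of the ring centres, the carton and tweezers lie inside their frames, and the look-alikes are unmoved.

```bash
python3 -c "
from station import env
print(env.finish_job())"
```

```text
the job is handed in; nothing more can be done
None
```

The kit is made up and handed in at about 20 s: the last picture showed the pink carton, tweezers, red bottle and brown bottle on their marks, the look-alikes where they started and the gripper clear, but `finish_job()` returned no verdict.

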